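Sort two spacers into a kit drawer and push it home

TASK

Take the two aluminium spacers from the blue tray and lay the long one flat in the wide row of the open kit drawer and the short one flat in the narrow row, without dropping them in from a height. Then push the drawer fully home, past its click, without slamming it; leave the meter, screwdriver and tape roll where they are.

Things in the scene. Friction and masses are not known exactly. Their poses are not given: they have to be found in the camera images.
- cabinet: Low grey steel drawer unit with one blue drawer, 260 mm deep (its x), 276 wide (its y), 86 high; fixed to the bench. Origin: centre of its underside; its front (-x) faces roughly towards the robot, front face 130 mm from the origin.
- drawer (a joint): Opening of the drawer in m: 0 = fully home, grows as it slides out along the unit's -x; starts about 0.12 to 0.15. A sprung ball catch resists from 0.014 and at 0.008 snaps over and pulls the drawer home; pushing takes about 2 N, up to about 8 N at the catch, with brief knocks of 15 to 20 N on the wrist.
- drawer_pull (a point): Centre of the front face of the black pull on the drawer's front: a bar 90 mm long (y), 14 high, standing 16 mm out from the blue front panel, 50 mm above the bench. Moves with the drawer; its axes are the unit's (push towards +x). The front panel is 270 mm wide, 12 thick, from 12 to 76 mm above the bench.
- wide_row (a point): Point on the floor of the drawer's wide row (135 mm along y, on the +y side), mid-width, 58 mm behind the front panel's inner face; floor 26 mm above the bench. Axes as the unit. The row is 226 mm long (x), but open from above only in front of the cabinet (120 mm or more). Above the floor: side walls 40 mm, divider between the rows (6 thick) 30, front panel 50.
- narrow_row (a point): The same point of the narrow row (95 mm wide along y, on the -y side), same floor height and walls; too narrow for the long spacer laid across.
- tray: Light blue open tray, 230 (x) by 180 (y) mm, 22 high, walls and floor 4 mm; fixed to the bench. Origin: centre of its underside.
- long_spacer: Long hexagonal aluminium spacer, 110 mm long along its y, 22 mm across flats (25 across corners, the corners at the sides, so about 25 wide as it lies), lying on a flat, about 100 g. Origin: its centre, 11 mm above what it lies on.
- short_spacer: Short spacer of the same look, 75 mm long along its y, otherwise as the long one, about 68 g. Origin: its centre, 11 mm above what it lies on.
- meter: Orange hand meter lying flat, 165 x 85 x 40 mm; bystander. Origin: centre of its underside.
- screwdriver: Red-handled screwdriver lying on the bench, 190 mm long; bystander.
- tape_roll: Yellow tape ring lying flat, 90 mm across, 24 high; bystander.
Not all that is in view belongs to the job. Leave any yellow look-alike of the short_spacer alone.

How it is judged:
By the outcome, as a careful person would: the job done as asked, in the order asked, and still so for the second after the job is handed in, with the robot touching nothing.
It also fails if it takes over 72 s, if anything falls off the work surface, if the arm or the gripper's body presses on something with over 40 N, if the wrist force passes 120 N, or if a joint passes its speed limit or range.

ROBOT

A 6-joint arm with a two-finger parallel gripper is mounted at the origin on the work surface. World frame = base frame: x ahead of the robot, y to its left, z up, the work surface at z = 0. Lengths are in m, angles in rad, forces in N, time in s.
With the tool pointing down it reaches from about 0.375 to 0.975 m from the base axis. Payload 3.8 kg.
Tool frame: the origin (TCP) lies on the centre line of the jaws, within the pads' length; the fingertips stand 14 mm ahead of it and the grasp point (between the pads) lies 5 mm behind it (bot.finger_overhang is the distance from the TCP to the fingertips, in m); y points along the fingers, x is the direction in which the jaws open and shut, and the axes are right-handed (so a half turn about y gives the same grasp; the last joint's range is limited). The gripper opens to 85 mm and grips with 20 to 120 N. Pads are 22 mm wide; open, the fingers measure 114 mm over their backs; the gripper's body (76 mm by 85 mm) begins 54 mm behind the grasp point. The pads swing forward as they close: fully open they stand 13 mm farther back than shut.
Start: joints at [1.224, 0.264, 1.604, -0, 1.274, -0.037], TCP at [0.206, 0.643, 0.245] pointing down, gripper open.
Joint ranges: [-2.63, 2.63], [-0.94, 2.18], [0.31, 2.57], [-1.31, 4.45], [0, 2.66], [-2.55, 2.55]. Speed limits (rad/s): [2.57, 2.57, 3.14, 3.14, 3.14, 3.14].

INTERFACE

Orientations are given as a rotation vector (axis times angle).
In Python, from workcell import readout, read_camera, bot, spotter gives the robot as it stands.
- The arm moves only by the tool jog_arm, never from a script. Its argument "increments" is a list of rows, each a list of 7 numbers: the shift along the tool's x, y, z in m, then the turn, a rotation vector about the tool's x, y, z in rad, then the opening, from 0 (shut) to 1 (fully open). A call has 1 to 10 rows; each row shifts and turns the pose as measured when the row begins, along the tool's axes as they then stand; what a row does not reach is not made up. A row lasts 1/8 s, in which the tool goes at most 62.5 mm and 10.7 degrees, less where a joint would pass 70% of its speed; a pose out of reach is approached as far as the arm can. A call with a gripper value outside its range is refused whole. The fingers move at their own pace and stop on an object; "force" is the grip in N (left out, the last holds). Time passes only in rows, so rows that do not move let the fingers close. It gives the time, the measured TCP pose, the force and the opening at its end, in the units of the state.
- readout.read_state(): the state, without advancing time (a new reading comes with each control period).
- read_camera(name): name is "side" or "top" or "wrist"; returns a dict with "img" (384x512x3 uint8, blue, green, red), "range_z" (384x512 float32, m along the optical axis (not along the pixel's ray), 0 where there is no reading), "fx", "fy", "cx", "cy" (pixels), "distortion" ([k1, k2, p1, p2, k3] as OpenCV has them; the pictures are not rectified), "world_from_camera" (4x4, takes a point from camera to world coordinates). Camera axes: x right, y down, z forward; pixel columns grow to the right and rows downward; lengths in m; the calibration is good to about 2 mm. A picture is of the moment at which its call begins.
- bot.finish_job(): hands the job in, once; it reports no verdict.
Trained networks look in a picture, given as the dict that the camera call returned (one of the last four; its "shot" number tells which), for a name from the list of things; names that differ only in an ending like _2 or _b are one class to them, and where a whole thing is asked for, a point or a joint stands for the part that bears it (a point fixed in the world has none). Each returns a list of dicts, best first, with "p" (0 to 1); they miss things now and then, are a little off and sometimes report something else, mostly with a low value. They report only what shows in the picture. A call takes as long as a camera call. They do not tell look-alikes from the thing itself.
- spotter.masks_of(picture, thing): "mask" (384x512 bool, what is visible of it) and "location" ([column, row] in pixels, amid what is visible of it).
- spotter.spot_point(picture, thing): "location" ([column, row] in pixels: a listed point, or the origin of a listed thing).
The state is a dict: "time": time; "q": joint angles; "joint_vel": joint speeds; "joint_torque": joint torques, N m; "tool_pos": TCP position; "tcp_rot": TCP orientation; "wrist_force": force on the tool from outside, world axes, zero at the start; "torque": the same for the moment, N m; "width": opening from 0.0 (shut) to 1.0 (fully open).
Only numpy, scipy, OpenCV 4.12 (cv2) and the standard library are available. Lean on these libraries where they do the work, as an engineer would, in place of code of your own. Each camera call takes 0.05 s, during which the arm holds its last target. There are 200 camera calls.

## Working session

There is one attempt and no reset: what is moved stays moved. The work goes in short steps, Python scripts to look and compute and a tool call to move; the robot and the scene stay as the last step left them, time stands still between calls to the robot, and variables do not carry over. Pictures are saved under pics/ and viewed, about 8 in all and at most 12, crops included, and the job is handed in when it is done.

Besides the shell and the picture viewer there is one more tool, called after ">>>" in YAML: its name, and indented under it one key for each argument. jog_arm: Moves the arm, as the interface text tells. Its arguments: {"type":"object","properties":{"increments":{"type":"array"},"force":{"type":"number"}},"required":["increments"]}

```bash
mkdir -p pics; ls
cat > h.py <<'E'
import numpy as np,cv2
from workcell import readout,read_camera,bot,spotter
def world(p,uv,z=None):
    """uv list -> world points; by depth, or on plane z"""
    uv=np.atleast_2d(np.array(uv,float)); K=np.array([[p['fx'],0,p['cx']],[0,p['fy'],p['cy']],[0,0,1.]])
    n=cv2.undistortPoints(uv[:,None],K,np.array(p['distortion'],float))[:,0]
    T=np.array(p['world_from_camera']); d=np.c_[n,np.ones(len(n))]
    if z is None:
        r=np.array([p['range_z'][int(round(v)),int(round(u))] for u,v in uv])
        return (d*r[:,None])@T[:3,:3].T+T[:3,3]
    w=d@T[:3,:3].T; s=(z-T[2,3])/w[:,2]
    return w*s[:,None]+T[:3,3]
def maskpts(p,m):
    v,u=np.nonzero(m&(p['range_z']>0)); return world(p,np.c_[u,v])
def save(n,p,crop=None,k=1):
    im=p['img']
    if crop: a,b,c,d=crop; im=im[b:d,a:c]
    cv2.imwrite('pics/'+n,cv2.resize(im,None,fx=k,fy=k,interpolation=cv2.INTER_CUBIC))
E
python3 - <<'E'
from h import *
np.set_printoptions(precision=4,suppress=True)
P={n:read_camera(n) for n in('top','side')}
save('a.png',{'img':np.vstack([P['top']['img'],P['side']['img']])},None,.78)
for n,p in P.items():
    for t in ['long_spacer','short_spacer','tray','cabinet','meter','drawer','screwdriver','tape_roll']:
        for r in spotter.masks_of(p,t)[:4]:
            w=maskpts(p,r['mask']); print(n,t,round(r['p'],2),np.round(r['location']),r['mask'].sum(),np.median(w,0) if len(w) else '')
    for t in ['drawer_pull','wide_row','narrow_row','cabinet','tray','long_spacer','short_spacer']:
        for r in spotter.spot_point(p,t)[:3]: print(n,'pt',t,round(r['p'],2),np.round(r['location'],1),world(p,[r['location']])[0])
print(readout.read_state())
E
```

```text
pics
top long_spacer 0.74 [362. 220.] 203 [ 0.4439 -0.3126  0.026 ]
top long_spacer 0.55 [360. 188.] 290 [ 0.5386 -0.3163  0.0261]
top short_spacer 0.72 [421. 197.] 211 [ 0.5122 -0.4942  0.0225]
top short_spacer 0.7 [364. 218.] 208 [ 0.4451 -0.3139  0.026 ]
top short_spacer 0.62 [359. 280.] 211 [ 0.2711 -0.2921  0.022 ]
top short_spacer 0.17 [218. 166.] 4817 [0.5977 0.1009 0.0286]
top tray 0.76 [360. 204.] 4416 [ 0.4866 -0.3139  0.006 ]
top cabinet 0.6 [205. 125.] 12698 [0.7016 0.1392 0.0857]
top meter 0.67 [100. 202.] 1758 [0.4832 0.4427 0.0352]
top meter 0.6 [362. 218.] 207 [ 0.4451 -0.3126  0.026 ]
top meter 0.22 [216. 166.] 4820 [0.5969 0.1018 0.0286]
top drawer 0.52 [206. 124.] 12572 [0.702  0.1393 0.0858]
top tape_roll 0.73 [369. 120.] 324 [ 0.7187 -0.3378  0.0224]
top pt drawer_pull 0.77 [225.5 192.1] [0.5149 0.0765 0.0577]
top pt wide_row 0.75 [360.7 185. ] [ 0.5449 -0.315   0.0294]
top pt wide_row 0.56 [199.5 169.8] [0.5858 0.1559 0.0284]
top pt narrow_row 0.79 [240.6 159.4] [0.6184 0.0363 0.0284]
top pt narrow_row 0.58 [361.5 204.4] [ 0.4916 -0.3221  0.0037]
top pt cabinet 
[... 1473 characters left out ...]
44 [255.4 148.6] [ 0.545  -0.2966  0.0177]
side pt short_spacer 0.63 [331.7 152.2] [ 0.2731 -0.2925  0.0188]
side pt short_spacer 0.53 [265.3 116.1] [ 0.5145 -0.4962  0.0213]
side pt short_spacer 0.51 [282.4 145.1] [ 0.449  -0.3116  0.0264]
{'time': 1.6, 'q': array([ 1.2241,  0.2639,  1.604 ,  0.    ,  1.2737, -0.0369]), 'joint_vel': array([-0.0011,  0.0009, -0.0019, -0.0004, -0.0014,  0.0018]), 'joint_torque': array([ -0.0004, -51.5041, -36.7708,  -0.0002,   0.001 ,   0.    ]), 'tool_pos': array([0.2058, 0.6429, 0.2453]), 'tcp_rot': array([-1.3399, -0.978 ,  0.9781]), 'wrist_force': array([ 0.0235,  0.7623, -0.0645]), 'torque': array([ 0.0152, -0.0005, -0.0167]), 'width': 1.000255971896038}
```

View pics/a.png

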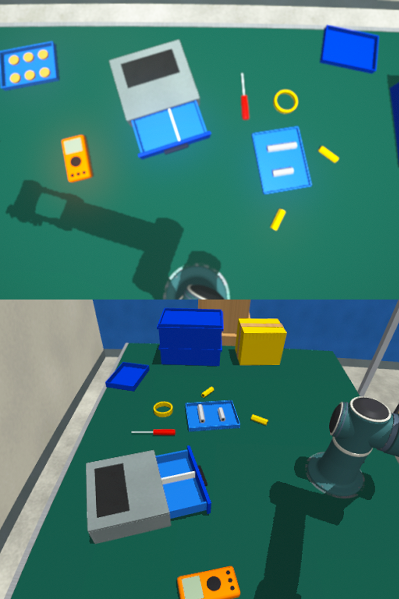

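Run:
```python
from h import *
np.set_printoptions(precision=4,suppress=True)
from scipy.spatial.transform import Rotation as R
s=readout.read_state(); print(R.from_rotvec(s['tcp_rot']).as_matrix())
w=read_camera('wrist'); Rt=R.from_rotvec(s['tcp_rot']).as_matrix();T=w['world_from_camera']
print('cam in tool',Rt.T@(T[:3,3]-s['tool_pos'])); print(Rt.T@T[:3,:3],w['fx'])
p=read_camera('top')
print('p',p['fx'],p['world_from_camera'])
im=p['img'][140:310,300:470]; cv2.imwrite('pics/b.png',cv2.resize(im,None,fx=3.5,fy=3.5,interpolation=cv2.INTER_CUBIC))
for t in['long_spacer','short_spacer']:
  for r in spotter.masks_of(p,t):
    if r['p']<.5: continue
    m=r['mask']; q=maskpts(p,m); q=q[q[:,2]>.018]
    v,u=np.nonzero(m); q=world(p,np.c_[u,v],.022)
    c,sz,a=cv2.minAreaRect((q[:,:2]*1000).astype(np.float32)); print(t,np.round(r['location']),c,sz,a, 'bgr',p['img'][m].mean(0))
```

```text
[[ 0.3048 -0.     -0.9524]
 [ 0.9524  0.      0.3048]
 [-0.     -1.      0.    ]]
cam in tool [ 0.0003 -0.1288  0.0772]
[[ 1.     -0.0005  0.0001]
 [-0.0002 -0.3008  0.9537]
 [-0.0004 -0.9537 -0.3008]] 336.81063554895604
p 390.60724843039856 [[ 0.0071 -0.9811  0.1933  0.3148]
 [-0.9999 -0.0094 -0.011   0.0029]
 [ 0.0126 -0.1932 -0.9811  1.1383]
 [ 0.      0.      0.      1.    ]]
long_spacer [361. 186.] (539.5427856445312, -317.75885009765625) (27.700735092163086, 119.2884750366211) 7.647063255310059 bgr [247.1525 231.3431 216.7273]
short_spacer [418. 197.] (512.5947265625, -493.2586669921875) (81.64373016357422, 24.938343048095703) 53.88798904418945 bgr [  6.6385 237.6714 244.6526]
short_spacer [356. 284.] (270.99127197265625, -292.8489685058594) (26.14459228515625, 78.10232543945312) 61.15812301635742 bgr [ 13.6216 231.5869 240.0541]
short_spacer [364. 217.] (444.73492431640625, -316.4869384765625) (25.573305130004883, 82.48390197753906) 9.64535140991211 bgr [245.5894 227.8659 213.0691]
```

View pics/b.png

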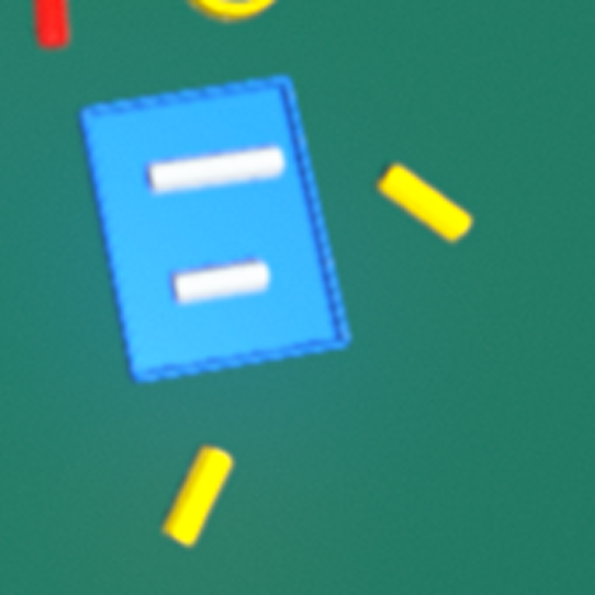

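Run:
```python
from h import *
np.set_printoptions(precision=4,suppress=True)
p=read_camera('top')
for t in['cabinet','tray']:
  r=spotter.masks_of(p,t)[0]; q=maskpts(p,r['mask'])
  q=q[(q[:,2]>.08)&(q[:,2]<.095)] if t=='cabinet' else q[q[:,2]<.03]
  print(t,len(q),cv2.minAreaRect((q[:,:2]*1000).astype(np.float32)),np.median(q[:,2]))
s=readout.read_state();print(s['time'],s['tool_pos'])
```

```text
cabinet 0 ((0.0, 0.0), (0.0, 0.0), 0.0) nan
tray 4392 ((495.6593933105469, -318.99859619140625), (239.01361083984375, 194.8656463623047), 9.734490394592285) 0.006057364022148293
1.95 [0.2058 0.6429 0.2453]
  return _methods._mean(a, axis=axis, dtype=dtype,
  ret = ret.dtype.type(ret / rcount)
```

>>> jog_arm:
  increments:
    - [-0.025,0,-0.055,0,0,0,0.5]
    - [-0.025,0,-0.055,0,0,0,0.5]
    - [-0.04,0,-0.045,0,0.18,0,0.5]
    - [-0.045,0,-0.04,0,0.18,0,0.5]
  force: 40

```text
time: 2.45
tool_pos: [0.3426, 0.4511, 0.2451]
tcp_rot: [-1.453, -0.703, 0.698]
wrist_force: [0.5, 0.3, 0.7]
width: 0.5
```

```bash
cat >> h.py <<'E'
from scipy.spatial.transform import Rotation as R
def plan(xyz,adeg,n=None,s=None):
    """rows in tool axes from current pose, straight line with even turn"""
    s=s or readout.read_state(); p=np.array(s['tool_pos']); M=R.from_rotvec(s['tcp_rot']).as_matrix()
    G=np.array([[np.cos(np.radians(adeg)),0,-np.sin(np.radians(adeg))],[np.sin(np.radians(adeg)),0,np.cos(np.radians(adeg))],[0,-1,0]])
    rv=R.from_matrix(M.T@G).as_rotvec(); d=np.array(xyz)-p
    k=n or int(np.ceil(max(np.linalg.norm(d)/.055,np.linalg.norm(rv)/.17)))
    print('t',s['time'],'pos',np.round(p,4),'a',round(np.degrees(np.arctan2(M[1,0],M[0,0])),2),'n',k)
    for i in range(k):
        Mi=M@R.from_rotvec(rv*i/k).as_matrix(); print(np.round(np.r_[Mi.T@(d/k),rv/k],4).tolist())
E
python3 -c "
from h import *
plan([.56,.13,.30],45)"
```

```text
t 2.45 pos [0.3426 0.4511 0.2451] a 51.44 n 8
[-0.0144, -0.0069, -0.0463, -0.0001, 0.0141, 0.0004]
[-0.0138, -0.0069, -0.0465, -0.0001, 0.0141, 0.0004]
[-0.0131, -0.0069, -0.0467, -0.0001, 0.0141, 0.0004]
[-0.0125, -0.0069, -0.0468, -0.0001, 0.0141, 0.0004]
[-0.0118, -0.0069, -0.047, -0.0001, 0.0141, 0.0004]
[-0.0112, -0.0069, -0.0472, -0.0001, 0.0141, 0.0004]
[-0.0105, -0.0069, -0.0473, -0.0001, 0.0141, 0.0004]
[-0.0098, -0.0069, -0.0475, -0.0001, 0.0141, 0.0004]
```

>>> jog_arm:
  increments:
    - [-0.014,-0.007,-0.046,0,0.014,0,0.5]
    - [-0.014,-0.007,-0.046,0,0.014,0,0.5]
    - [-0.013,-0.007,-0.047,0,0.014,0,0.5]
    - [-0.0125,-0.007,-0.047,0,0.014,0,0.5]
    - [-0.012,-0.007,-0.047,0,0.014,0,0.5]
    - [-0.011,-0.007,-0.047,0,0.014,0,0.5]
    - [-0.0105,-0.007,-0.047,0,0.014,0,0.5]
    - [-0.01,-0.007,-0.0475,0,0.014,0,0.5]
    - [0,0,0,0,0,0,0.5]

```text
time: 3.58
tool_pos: [0.5651, 0.1141, 0.3045]
tcp_rot: [-1.484, -0.613, 0.6]
wrist_force: [-0.0, 0.2, -0.4]
width: 0.498
```

Run:
```python
from h import *
np.set_printoptions(precision=4,suppress=True)
p=read_camera('wrist'); save('c.png',p)
for t in['drawer_pull','wide_row','narrow_row','cabinet']:
  for r in spotter.spot_point(p,t)[:2]: print(t,round(r['p'],2),np.round(r['location'],1),world(p,[r['location']])[0])
v,u=np.mgrid[0:384:1,0:512:1]; uv=np.c_[u.ravel(),v.ravel()]; q=world(p,uv); ok=p['range_z'].ravel()>0
np.savez('drw.npz',q=q,ok=ok,img=p['img'])
def rect(lo,hi): 
  m=ok&(q[:,2]>lo)&(q[:,2]<hi); x=q[m]; 
  if len(x): print(lo,hi,m.sum(),cv2.minAreaRect((x[:,:2]*1000).astype(np.float32)),np.median(x,0))
rect(.08,.095); rect(.02,.032)
s=readout.read_state();print(s['time'],s['tool_pos'],p['world_from_camera'][:3,3])
plan([.53,-.26,.26],9)
```

```text
drawer_pull 0.93 [196.3 150.1] [0.5142 0.0769 0.0567]
wide_row 0.84 [279.  139.1] [0.5772 0.1495 0.0266]
narrow_row 0.75 [236.2 222.6] [0.6156 0.034  0.0253]
narrow_row 0.51 [ 49.4 330.8] [ 0.5334 -0.3038  0.0263]
cabinet 0.8 [380.1 225.6] [0.7197 0.1651 0.0862]
0.08 0.095 30715 ((775.065185546875, 165.4707489013672), (249.8438720703125, 276.36907958984375), 18.790855407714844) [0.7377 0.1989 0.0865]
0.02 0.032 20602 ((592.636474609375, -84.90835571289062), (672.8568115234375, 305.5015563964844), 76.51834106445312) [0.5994 0.1202 0.0262]
3.825 [0.5624 0.1179 0.3034] [0.51   0.169  0.4331]
t 3.825 pos [0.5624 0.1179 0.3034] a 44.79 n 7
[-0.0414, 0.006, -0.035, -0.0002, 0.0892, 0.0009]
[-0.0381, 0.006, -0.0386, -0.0002, 0.0892, 0.0009]
[-0.0345, 0.006, -0.0418, -0.0002, 0.0892, 0.0009]
[-0.0306, 0.0061, -0.0447, -0.0002, 0.0892, 0.0009]
[-0.0265, 0.0061, -0.0473, -0.0002, 0.0892, 0.0009]
[-0.0222, 0.0061, -0.0495, -0.0002, 0.0892, 0.0009]
[-0.0177, 0.0062, -0.0512, -0.0002, 0.0892, 0.0009]
```

View pics/c.png

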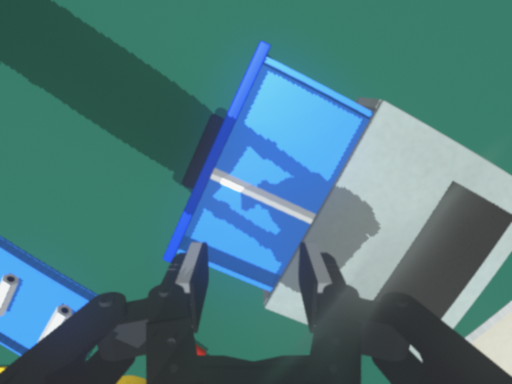

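>>> jog_arm:
  increments:
    - [-0.041,0.006,-0.035,0,0.089,0,0.5]
    - [-0.038,0.006,-0.0385,0,0.089,0,0.5]
    - [-0.0345,0.006,-0.042,0,0.089,0,0.5]
    - [-0.0305,0.006,-0.0445,0,0.089,0,0.5]
    - [-0.0265,0.006,-0.047,0,0.089,0,0.5]
    - [-0.022,0.006,-0.0495,0,0.089,0,0.5]
    - [-0.018,0.006,-0.051,0,0.089,0,0.5]
    - [0,0,0,0,0,0,0.5]

```text
time: 4.82
tool_pos: [0.529, -0.2565, 0.2571]
tcp_rot: [-1.561, -0.131, 0.121]
wrist_force: [-0.5, 0.3, -0.7]
width: 0.499
```

```bash
cat >> h.py <<'E'
def spacers(p,things=('long_spacer','short_spacer')):
    for t in things:
      for r in spotter.masks_of(p,t)[:3]:
        m=r['mask']; q=maskpts(p,m)
        if r['p']<.3 or len(q)<50: continue
        top=np.percentile(q[:,2],90); q=q[(q[:,2]>top-.012)]
        c,sz,a=cv2.minAreaRect((q[:,:2]*1000).astype(np.float32)); print(t,round(r['p'],2),np.round(r['location']),np.round(c,1),np.round(sz,1),round(a,1),'top',round(top,4),'bgr',p['img'][m].mean(0).round())
E
python3 - <<'E'
from h import *
p=read_camera('wrist'); save('d.png',p)
spacers(p)
plan([.5405,-.318,.10],9)
E
```

```text
long_spacer 0.65 [251. 208.] [ 538.4 -316.1] [ 25.1 110.1] 8.5 top 0.0269 bgr [232. 218. 210.]
short_spacer 0.92 [ 30. 156.] [ 270.8 -291.3] [23.6 76.4] 60.4 top 0.0229 bgr [ 82. 224. 232.]
short_spacer 0.74 [214. 328.] [ 513.7 -492.4] [69.6 24.6] 52.9 top 0.0226 bgr [ 87. 223. 230.]
short_spacer 0.6 [173. 202.] [ 443.1 -315.7] [25.8 75.3] 9.3 top 0.0269 bgr [236. 222. 214.]
t 4.975 pos [ 0.53   -0.2532  0.258 ] a 9.43 n 4
[-0.0004, 0.0394, -0.0167, -0.0016, 0.0019, 0.0021]
[-0.0003, 0.0394, -0.0166, -0.0016, 0.0019, 0.0021]
[-0.0002, 0.0394, -0.0165, -0.0016, 0.0019, 0.0021]
[-0.0001, 0.0395, -0.0165, -0.0016, 0.0019, 0.0021]
```

View pics/d.png

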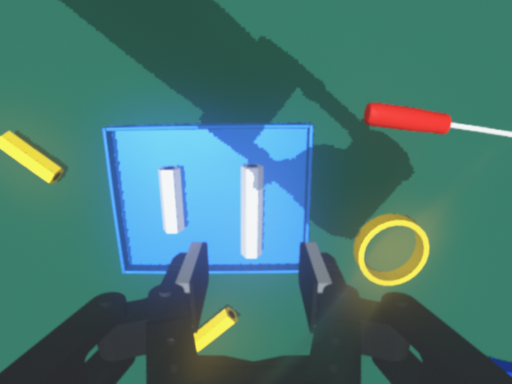

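>>> jog_arm:
  increments:
    - [-0.001,0.039,-0.016,-0.0015,0.002,0.002,0.5]
    - [-0.001,0.039,-0.016,-0.0015,0.002,0.002,0.5]
    - [0,0.039,-0.016,-0.0015,0.002,0.002,0.5]
    - [0,0.039,-0.016,-0.0015,0.002,0.002,0.5]
    - [0,0,0,0,0,0,0.5]

```text
time: 5.6
tool_pos: [0.5458, -0.3071, 0.1024]
tcp_rot: [-1.568, -0.142, 0.13]
wrist_force: [-0.5, -0.1, 0.3]
width: 0.503
```

Run:
```python
from h import *
plan([.5385,-.3165,.021],8.7)
print(bot.finger_overhang)
```

```text
t 5.6 pos [ 0.5458 -0.3071  0.1024] a 9.93 n 2
[-0.0047, 0.0407, -0.0039, 0.001, 0.0108, 0.0035]
[-0.0045, 0.0407, -0.004, 0.001, 0.0108, 0.0035]
0.014
```

>>> jog_arm:
  increments:
    - [-0.004,0.025,-0.004,0.001,0.01,0.003,0.5]
    - [-0.003,0.02,-0.003,0,0.01,0.003,0.5]
    - [0,0,0,0,0,0,0.5]

```text
time: 5.98
tool_pos: [0.5446, -0.3123, 0.0616]
tcp_rot: [-1.571, -0.13, 0.119]
wrist_force: [0.3, 0.4, 0.3]
width: 0.504
```

Run:
```python
from h import *
plan([.5385,-.3165,.021],8.7)
```

```text
t 5.975 pos [ 0.5446 -0.3123  0.0616] a 9.07 n 1
[-0.007, 0.0406, -0.003, 0.0043, 0.0065, 0.0067]
```

>>> jog_arm:
  increments:
    - [-0.005,0.013,-0.003,0.004,0.006,0.006,0.5]
    - [-0.002,0.01,-0.001,0,0,0,0.5]
    - [0,0,0,0,0,0,0.5]

```text
time: 6.35
tool_pos: [0.5402, -0.3181, 0.0403]
tcp_rot: [-1.57, -0.123, 0.117]
wrist_force: [-0.2, -1.0, -0.3]
width: 0.5
```

Run:
```python
from h import *
plan([.5385,-.3165,.021],8.7)
spacers(read_camera('top'),['long_spacer'])
```

```text
t 6.35 pos [ 0.5402 -0.3181  0.0403] a 8.76 n 1
[-0.0015, 0.0193, 0.0019, 0.0031, 0.0011, 0.004]
long_spacer 0.72 [217. 165.] [587.7  98.3] [155.  264.8] 18.2 top 0.0703 bgr [242. 165.  65.]
long_spacer 0.44 [351. 189.] [ 534.9 -287.8] [20.6 51.5] 10.3 top 0.0301 bgr [178. 167. 156.]
```

>>> jog_arm:
  increments:
    - [-0.0015,0.012,0.001,0,0,0,0.5]
    - [0,0.007,0,0,0,0,0.5]
    - [0,0,0,0,0,0,0.5]
    - [0,0,0,0,0,0,0.1]
    - [0,0,0,0,0,0,0.1]
    - [0,0,0,0,0,0,0.1]
    - [0,0,0,0,0,0,0.1]
  force: 40

```text
time: 7.32
tool_pos: [0.5396, -0.318, 0.0214]
tcp_rot: [-1.572, -0.125, 0.115]
wrist_force: [-0.0, 1.0, -1.1]
width: 0.273
```

>>> jog_arm:
  increments:
    - [0,-0.02,0,0,0,0,0.1]
    - [0,-0.03,0,0,0,0,0.1]
    - [0,-0.04,0,0,0,0,0.1]
    - [0,-0.04,0,0,0,0,0.1]
    - [0,0,0,0,0,0,0.1]

```text
time: 7.95
tool_pos: [0.5393, -0.3179, 0.1605]
tcp_rot: [-1.573, -0.127, 0.114]
wrist_force: [1.4, -0.3, -0.9]
width: 0.272
```

Run:
```python
from h import *
p=read_camera('wrist'); save('e.png',p)
spacers(p)
plan([.58,.152,.15],18.7)
print(readout.read_state()['width'])
```

```text
long_spacer 0.88 [251. 238.] [ 538.8 -315.1] [ 25.4 108.7] 8.6 top 0.1658 bgr [188. 183. 177.]
short_spacer 0.69 [139. 165.] [ 443.4 -315.7] [26.1 75.3] 8.7 top 0.0268 bgr [226. 211. 203.]
t 8.1 pos [ 0.5359 -0.3157  0.1541] a 8.76 n 9
[0.0128, 0.0005, 0.0506, -0.0001, -0.0193, 0.0]
[0.0137, 0.0005, 0.0504, -0.0001, -0.0193, 0.0]
[0.0147, 0.0005, 0.0501, -0.0001, -0.0193, 0.0]
[0.0157, 0.0005, 0.0498, -0.0001, -0.0193, 0.0]
[0.0166, 0.0005, 0.0495, -0.0001, -0.0193, 0.0]
[0.0176, 0.0005, 0.0491, -0.0001, -0.0193, 0.0]
[0.0185, 0.0005, 0.0488, -0.0001, -0.0193, 0.0]
[0.0195, 0.0005, 0.0484, -0.0001, -0.0193, 0.0]
[0.0204, 0.0005, 0.048, -0.0001, -0.0193, 0.0]
0.2740543330176888
```

View pics/e.png

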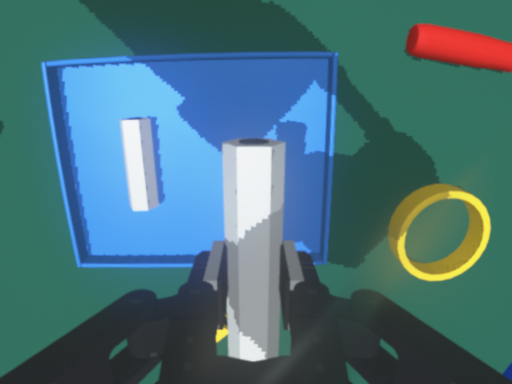

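>>> jog_arm:
  increments:
    - [0.013,0,0.045,0,-0.019,0,0.1]
    - [0.0135,0,0.05,0,-0.019,0,0.1]
    - [0.0145,0,0.05,0,-0.019,0,0.1]
    - [0.0155,0,0.05,0,-0.019,0,0.1]
    - [0.0165,0,0.05,0,-0.019,0,0.1]
    - [0.0175,0,0.049,0,-0.019,0,0.1]
    - [0.0185,0,0.049,0,-0.019,0,0.1]
    - [0.0195,0,0.048,0,-0.019,0,0.1]
    - [0.02,0,0.04,0,-0.019,0,0.1]
    - [0,0,0,0,0,0,0.1]

```text
time: 9.35
tool_pos: [0.5691, 0.1527, 0.1326]
tcp_rot: [-1.546, -0.228, 0.284]
wrist_force: [-0.5, -0.9, -0.7]
width: 0.27
```

Run:
```python
from h import *
plan([.581,.150,.11],18.7)
```

```text
t 9.35 pos [0.5691 0.1527 0.1326] a 18.7 n 1
[0.0112, 0.0221, -0.0067, -0.0153, -0.0003, -0.0336]
```

>>> jog_arm:
  increments:
    - [0.011,0.01,-0.006,-0.015,0,-0.033,0.1]
    - [0,0.01,0,0,0,0,0.1]
    - [0,0,0,0,0,0,0.1]

```text
time: 9.72
tool_pos: [0.5769, 0.1484, 0.1064]
tcp_rot: [-1.557, -0.248, 0.265]
wrist_force: [0.2, -0.7, -1.4]
width: 0.274
```

Run:
```python
from h import *
plan([.581,.150,.043],18.7)
p=read_camera('wrist'); spacers(p,['long_spacer'])
for t in ['wide_row','drawer_pull']:
  for r in spotter.spot_point(p,t)[:1]: print(t,r['p'],world(p,[r['location']],.026 if t=='wide_row' else .05))
```

```text
t 9.725 pos [0.5769 0.1484 0.1064] a 18.7 n 2
[0.0025, 0.0317, 0.0001, -0.0002, -0.0, -0.0054]
[0.0023, 0.0317, 0.0001, -0.0002, -0.0, -0.0054]
long_spacer 0.58 [253. 239.] [575.8 151.6] [ 25.5 107.9] 18.5 top 0.1118 bgr [197. 190. 184.]
drawer_pull 0.98 [[0.5127287  0.07574912 0.05      ]]
```

>>> jog_arm:
  increments:
    - [0.004,0.02,0,0,0,-0.01,0.1]
    - [0.001,0.02,0,0,0,0,0.1]
    - [0,0.01,0,0,0,0,0.1]
    - [0,0.006,0,0,0,0,0.1]
    - [0,0,0,0,0,0,0.1]

```text
time: 10.55
tool_pos: [0.586, 0.1506, 0.0531]
tcp_rot: [-1.555, -0.262, 0.249]
wrist_force: [0.5, 0.3, -0.5]
width: 0.268
```

Run:
```python
from h import *
plan([.581,.150,.043],18.7)
```

```text
t 10.55 pos [0.586  0.1506 0.0531] a 18.65 n 1
[-0.005, 0.01, 0.0011, 0.0006, -0.0009, 0.0083]
```

>>> jog_arm:
  increments:
    - [-0.004,0.005,0.001,0,0,0.008,0.1]
    - [0,0.003,0,0,0,0,0.1]
    - [0,0.002,0,0,0,0,0.1]
    - [0,0.001,0,0,0,0,0.1]

```text
time: 11.05
tool_pos: [0.5828, 0.1506, 0.0433]
tcp_rot: [-1.556, -0.258, 0.254]
wrist_force: [-2.2, 0.3, 4.3]
width: 0.272
```

>>> jog_arm:
  increments:
    - [0,0.001,0,0,0,0,0.1]
    - [0,0,0,0,0,0,0.1]

```text
time: 11.3
tool_pos: [0.5837, 0.1509, 0.0435]
tcp_rot: [-1.556, -0.259, 0.252]
wrist_force: [0.3, -0.1, -1.0]
width: 0.27
```

>>> jog_arm:
  increments:
    - [0,0.002,0,0,0,0,0.1]
    - [0,0,0,0,0,0,0.1]

```text
time: 11.55
tool_pos: [0.5856, 0.1514, 0.0435]
tcp_rot: [-1.555, -0.262, 0.249]
wrist_force: [0.2, 0.8, -1.2]
width: 0.271
```

>>> jog_arm:
  increments:
    - [-0.002,0.003,0,0,0,0,0.1]
    - [0,0.001,0,0,0,0,0.1]

```text
time: 11.8
tool_pos: [0.5869, 0.1518, 0.0433]
tcp_rot: [-1.555, -0.267, 0.244]
wrist_force: [-1.7, 0.7, 2.6]
width: 0.272
```

Run:
```python
from h import *
p=read_camera('wrist'); spacers(p,['long_spacer'])
for i in range(4):
  read_camera('side'); s=readout.read_state(); print(s['time'],s['tool_pos'].round(4),s['wrist_force'].round(1))
```

```text
long_spacer 0.97 [253. 241.] [586.  154.7] [ 25.5 108.4] 18.5 top 0.0487 bgr [187. 180. 173.]
11.95 [0.587  0.1518 0.0433] [-1.2  0.5  8. ]
12.0 [0.587  0.1519 0.0433] [-1.6  0.6  7.5]
12.05 [0.587  0.1519 0.0433] [-0.9  0.5  8.2]
12.1 [0.587  0.1518 0.0433] [-1.2  1.3  8.4]
```

>>> jog_arm:
  increments:
    - [0,0,0,0,0,0,0.45]
    - [0,0,0,0,0,0,0.45]
    - [0,0,0,0,0,0,0.45]
    - [0,-0.01,0,0,0,0,0.45]
    - [0,-0.03,0,0,0,0,0.5]
    - [0,-0.04,0,0,0,0,0.5]
    - [0,-0.04,0,0,0,0,0.5]
    - [0,-0.02,0,0,0,0,0.5]
    - [0,0,0,0,0,0,0.5]

```text
time: 13.22
tool_pos: [0.5837, 0.1508, 0.1875]
tcp_rot: [-1.555, -0.265, 0.246]
wrist_force: [-0.1, -0.3, 0.4]
width: 0.497
```

Run:
```python
from h import *
p=read_camera('wrist'); spacers(p)
plan([.50,-.316,.12],8.9)
```

```text
long_spacer 0.91 [257. 177.] [586.9 153.7] [ 25.3 110.7] 18.0 top 0.0488 bgr [207. 196. 188.]
t 13.375 pos [0.5816 0.1504 0.1838] a 18.63 n 9
[-0.0252, 0.007, -0.0462, -0.0, 0.0189, 0.0006]
[-0.0243, 0.007, -0.0467, -0.0, 0.0189, 0.0006]
[-0.0234, 0.007, -0.0471, -0.0, 0.0189, 0.0006]
[-0.0225, 0.007, -0.0476, -0.0, 0.0189, 0.0006]
[-0.0216, 0.007, -0.048, -0.0, 0.0189, 0.0006]
[-0.0207, 0.007, -0.0484, -0.0, 0.0189, 0.0006]
[-0.0198, 0.0071, -0.0488, -0.0, 0.0189, 0.0006]
[-0.0189, 0.0071, -0.0491, -0.0, 0.0189, 0.0006]
[-0.0179, 0.0071, -0.0495, -0.0, 0.0189, 0.0006]
```

>>> jog_arm:
  increments:
    - [-0.031,0.004,-0.044,0,0.019,0,0.5]
    - [-0.03,0.004,-0.0445,0,0.019,0,0.5]
    - [-0.029,0.004,-0.045,0,0.019,0,0.5]
    - [-0.028,0.004,-0.046,0,0.019,0,0.5]
    - [-0.027,0.004,-0.0465,0,0.019,0,0.5]
    - [-0.026,0.004,-0.047,0,0.019,0,0.5]
    - [-0.025,0.004,-0.0475,0,0.019,0,0.5]
    - [-0.024,0.004,-0.048,0,0.019,0,0.5]
    - [-0.023,0.004,-0.04,0,0.019,0,0.5]
    - [0,0,0,0,0,0,0.5]

```text
time: 14.62
tool_pos: [0.4328, -0.3151, 0.1277]
tcp_rot: [-1.555, -0.104, 0.134]
wrist_force: [0.2, 0.8, 0.5]
width: 0.5
```

Run:
```python
from h import *
p=read_camera('wrist'); spacers(p,['short_spacer'])
plan([.443,-.316,.06],9,2)
```

```text
short_spacer 0.92 [268. 201.] [ 443.7 -316.2] [25.4 75.6] 9.6 top 0.0268 bgr [194. 175. 166.]
short_spacer 0.7 [ 48. 134.] [ 270.  -292.1] [24.5 77. ] 61.4 top 0.0228 bgr [ 81. 225. 233.]
t 14.725 pos [ 0.4338 -0.3127  0.128 ] a 8.86 n 2
[0.0049, 0.0339, -0.0028, -0.0071, -0.0012, -0.0086]
[0.0046, 0.0339, -0.0026, -0.0071, -0.0012, -0.0086]
```

>>> jog_arm:
  increments:
    - [0.005,0.034,-0.003,-0.007,-0.005,-0.0085,0.5]
    - [0.005,0.032,-0.003,-0.007,-0.005,-0.0085,0.5]
    - [0,0,0,0,0,0,0.5]

```text
time: 15.1
tool_pos: [0.445, -0.3124, 0.0598]
tcp_rot: [-1.565, -0.133, 0.133]
wrist_force: [-0.1, -0.6, -0.0]
width: 0.501
```

Run:
```python
from h import *
plan([.4435,-.316,.021],9.3)
```

```text
t 15.1 pos [ 0.445  -0.3124  0.0598] a 9.7 n 1
[-0.0021, 0.0388, -0.0034, -0.002, 0.007, 0.0]
```

>>> jog_arm:
  increments:
    - [-0.002,0.02,-0.003,-0.002,0.007,0,0.5]
    - [0,0.012,0,0,0,0,0.5]
    - [0,0.006,0,0,0,0,0.5]
    - [0,0,0,0,0,0,0.5]

```text
time: 15.6
tool_pos: [0.4468, -0.314, 0.0243]
tcp_rot: [-1.569, -0.133, 0.129]
wrist_force: [-0.4, -0.6, 0.3]
width: 0.498
```

>>> jog_arm:
  increments:
    - [-0.003,0.003,-0.002,0,0,0,0.5]
    - [0,0,0,0,0,0,0.5]
    - [0,0,0,0,0,0,0.1]
    - [0,0,0,0,0,0,0.1]
    - [0,0,0,0,0,0,0.1]
    - [0,0,0,0,0,0,0.1]
    - [0,-0.02,0,0,0,0,0.1]
    - [0,-0.04,0,0,0,0,0.1]
    - [0,-0.045,0,0,0,0,0.1]
    - [0,-0.03,0,0,0,0,0.1]
  force: 40

```text
time: 16.85
tool_pos: [0.4412, -0.3148, 0.1567]
tcp_rot: [-1.563, -0.128, 0.133]
wrist_force: [0.5, 0.5, -0.3]
width: 0.27
```

Run:
```python
from h import *
p=read_camera('wrist'); spacers(p,['short_spacer'])
plan([.619,.037,.15],18.7,8)
```

```text
short_spacer 0.82 [254. 256.] [ 440.9 -313.3] [25.5 76.6] 9.4 top 0.1603 bgr [188. 181. 174.]
short_spacer 0.59 [ 52. 123.] [ 270.  -292.6] [26.3 77.2] 62.6 top 0.0228 bgr [ 81. 224. 232.]
t 16.95 pos [ 0.4431 -0.3163  0.159 ] a 9.53 n 8
[0.029, 0.0011, 0.0399, 0.0001, -0.02, 0.0002]
[0.0298, 0.0011, 0.0393, 0.0001, -0.02, 0.0002]
[0.0306, 0.0011, 0.0387, 0.0001, -0.02, 0.0002]
[0.0313, 0.0011, 0.0381, 0.0001, -0.02, 0.0002]
[0.0321, 0.0011, 0.0375, 0.0001, -0.02, 0.0002]
[0.0328, 0.0011, 0.0368, 0.0001, -0.02, 0.0002]
[0.0336, 0.0011, 0.0361, 0.0001, -0.02, 0.0002]
[0.0343, 0.0011, 0.0355, 0.0001, -0.02, 0.0002]
```

>>> jog_arm:
  increments:
    - [0.029,-0.001,0.04,0,-0.02,0,0.1]
    - [0.03,-0.001,0.039,0,-0.02,0,0.1]
    - [0.0305,-0.001,0.0385,0,-0.02,0,0.1]
    - [0.0315,-0.001,0.038,0,-0.02,0,0.1]
    - [0.032,-0.001,0.0375,0,-0.02,0,0.1]
    - [0.033,-0.001,0.037,0,-0.02,0,0.1]
    - [0.0335,-0.001,0.036,0,-0.02,0,0.1]
    - [0.03,-0.001,0.03,0,-0.02,0,0.1]
    - [0,0,0,0,0,0,0.1]

```text
time: 18.08
tool_pos: [0.615, 0.0413, 0.1515]
tcp_rot: [-1.552, -0.246, 0.269]
wrist_force: [0.6, -0.4, -1.6]
width: 0.271
```

Run:
```python
from h import *
plan([.619,.036,.11],18.7,2)
```

```text
t 18.075 pos [0.615  0.0413 0.1515] a 18.82 n 2
[0.0013, 0.0207, -0.0033, -0.0028, 0.001, -0.0068]
[0.0012, 0.0207, -0.0032, -0.0028, 0.001, -0.0068]
```

>>> jog_arm:
  increments:
    - [0.001,0.02,-0.003,-0.003,0.001,-0.007,0.1]
    - [0.001,0.02,-0.003,-0.003,0.001,-0.007,0.1]
    - [0,0,0,0,0,0,0.1]

```text
time: 18.45
tool_pos: [0.6148, 0.035, 0.1057]
tcp_rot: [-1.556, -0.251, 0.262]
wrist_force: [-0.6, 0.2, -1.1]
width: 0.273
```

Run:
```python
from h import *
p=read_camera('wrist'); spacers(p); save('f.png',p)
plan([.619,.036,.06],18.7,2)
```

```text
long_spacer 0.66 [272.  52.] [595.1 128.7] [25.3 57.6] 18.7 top 0.0488 bgr [238. 232. 227.]
short_spacer 0.66 [254. 257.] [614.2  36.4] [25.4 76.8] 18.6 top 0.1092 bgr [183. 178. 172.]
t 18.6 pos [0.6175 0.0353 0.1091] a 18.74 n 2
[0.0008, 0.0245, 0.0001, 0.0005, 0.0003, -0.0005]
[0.0008, 0.0245, 0.0001, 0.0005, 0.0003, -0.0005]
```

View pics/f.png

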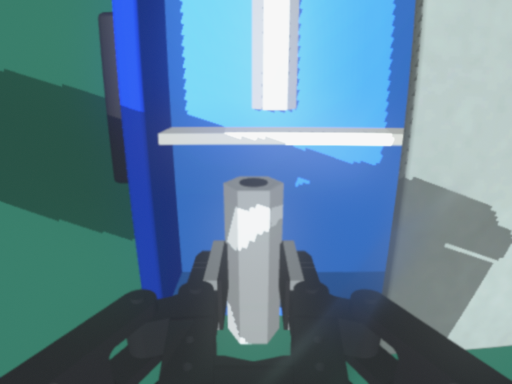

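>>> jog_arm:
  increments:
    - [0.001,0.022,0,0,0,0,0.1]
    - [0,0.018,0,0,0,0,0.1]
    - [0,0.008,0,0,0,0,0.1]
    - [0,0,0,0,0,0,0.1]

```text
time: 19.1
tool_pos: [0.6214, 0.0349, 0.0635]
tcp_rot: [-1.558, -0.261, 0.251]
wrist_force: [-0.1, -1.0, -0.7]
width: 0.275
```

Run:
```python
from h import *
p=read_camera('wrist'); spacers(p,['short_spacer'])
q=world(p,[[u,v] for v in range(60,200,1) for u in (240,)]); k=18.75*np.pi/180
for x in q[::4]: print(np.round([x@[np.cos(k),np.sin(k),0],x@[-np.sin(k),np.cos(k),0],x[2]],4),end=' ')
plan([.618,.0355,.042],18.7,1)
```

```text
short_spacer 0.84 [253. 256.] [621.   36.2] [25.5 77.3] 18.5 top 0.067 bgr [169. 164. 158.]
[ 0.5943 -0.0778  0.0414] [ 0.5943 -0.0794  0.0416] [ 0.5942 -0.081   0.0405] [ 0.5942 -0.0827  0.0414] [ 0.5942 -0.0843  0.0404] [ 0.5942 -0.086   0.041 ] [ 0.5942 -0.0877  0.042 ] [ 0.5941 -0.0894  0.0412] [ 0.5941 -0.091   0.0413] [ 0.5941 -0.0927  0.0412] [ 0.5941 -0.0944  0.0412] [ 0.5941 -0.0961  0.0424] [ 0.5941 -0.0979  0.0414] [ 0.5936 -0.1006  0.0268] [ 0.5935 -0.1026  0.0257] [ 0.5935 -0.1045  0.0258] [ 0.5934 -0.1065  0.0254] [ 0.5935 -0.1083  0.0265] [ 0.5935 -0.11    0.0286] [ 0.5939 -0.11    0.0422] [ 0.5943 -0.11    0.0541] [ 0.5944 -0.1113  0.0561] [ 0.5944 -0.1129  0.0561] [ 0.5944 -0.1142  0.058 ] [ 0.5933 -0.122   0.0275] [ 0.5932 -0.1244  0.0256] [ 0.5932 -0.1263  0.0264] [ 0.5932 -0.1284  0.0263] [ 0.5932 -0.1304  0.0268] [ 0.5932 -0.1324  0.0269] [ 0.594  -0.1281  0.0502] [ 0.5943 -0.1274  0.0589] [ 0.5944 -0.1277  0.0636] [ 0.5945 -0.1282  0.0672] [ 0.5944 -0.1305  0.0653] t 19.2 pos [0.6221 0.035  0.0644] a 18.69 n 1
[-0.0039, 0.0223, 0.0019, 0.0036, -0.0002, 0.0068]
```

>>> jog_arm:
  increments:
    - [-0.003,0.009,0.002,0.003,0,0.006,0.1]
    - [0,0.005,0,0,0,0,0.1]
    - [0,0.003,0,0,0,0,0.1]
    - [0,0.0015,0,0,0,0,0.1]
    - [0,0.001,0,0,0,0,0.1]

```text
time: 19.82
tool_pos: [0.6196, 0.0361, 0.0452]
tcp_rot: [-1.556, -0.258, 0.254]
wrist_force: [-0.8, -0.4, 5.6]
width: 0.273
```

Run:
```python
from h import *
p=read_camera('wrist'); spacers(p,['short_spacer'])
s=readout.read_state(); print(s['tool_pos'],s['wrist_force'])
```

```text
short_spacer 0.92 [254. 256.] [620.6  33. ] [25.4 86.4] 18.4 top 0.0487 bgr [157. 152. 145.]
short_spacer 0.6 [305. 153.] [621.7  78.1] [169.  129.5] 18.6 top 0.0835 bgr [181. 124.  82.]
[0.6197001  0.03612206 0.04527619] [-0.16850513  0.04165096 -1.09682405]
```

>>> jog_arm:
  increments:
    - [0,0.002,0,0,0,0,0.1]
    - [0,0,0,0,0,0,0.35]
    - [0,0,0,0,0,0,0.45]
    - [0,0,0,0,0,0,0.45]
    - [0,-0.01,0,0,0,0,0.45]
    - [0,-0.03,0,0,0,0,0.45]
    - [0,-0.04,0,0,0,0,0.4]
    - [0,-0.04,0,0,0,0,0.2]
    - [0,-0.04,0,0,0,0,0]
    - [0,0,0,0,0,0,0]

```text
time: 21.18
tool_pos: [0.62, 0.0361, 0.2125]
tcp_rot: [-1.556, -0.261, 0.251]
wrist_force: [0.9, -0.0, 0.3]
width: -0.004
```

Run:
```python
from h import *
p=read_camera('wrist'); spacers(p); save('g.png',p)
for r in spotter.spot_point(p,'drawer_pull')[:1]: print(r['p'],world(p,[r['location']]),world(p,[r['location']],.05))
t=read_camera('top')
for r in spotter.spot_point(t,'drawer_pull')[:1]: print(r['p'],world(t,[r['location']],.05))
k=18.75*np.pi/180
ux=np.array([np.cos(k),np.sin(k)]);uy=np.array([-ux[1],ux[0]])
tgt=.47*ux-.09*uy; print(tgt); plan([*tgt,.16],18.7)
```

```text
long_spacer 0.86 [259.  49.] [592.6 140.5] [25. 81.] 18.4 top 0.0489 bgr [239. 231. 227.]
short_spacer 0.82 [255. 175.] [620.9  38.2] [25.4 76. ] 18.0 top 0.0489 bgr [203. 190. 182.]
0.93 [[0.50138564 0.07250114 0.00135373]] [[0.51469928 0.07778669 0.05      ]]
[0.47398671 0.06585284]
t 21.475 pos [0.6158 0.0361 0.2047] a 18.68 n 3
[-0.0415, 0.0152, 0.0245, -0.0007, -0.0001, -0.002]
[-0.0415, 0.0151, 0.0245, -0.0007, -0.0001, -0.002]
[-0.0416, 0.015, 0.0245, -0.0007, -0.0001, -0.002]
```

View pics/g.png

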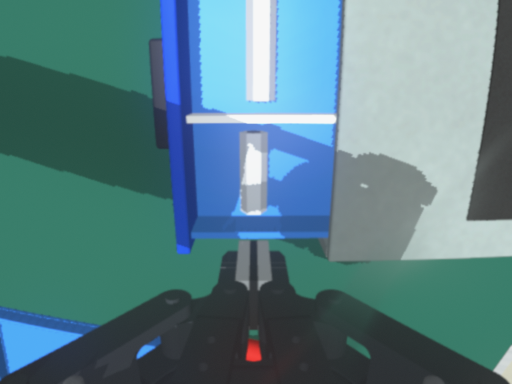

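>>> jog_arm:
  increments:
    - [-0.0415,0.008,0.0245,0,0,0,0]
    - [-0.0415,0.008,0.0245,0,0,0,0]
    - [-0.0415,0.008,0.0245,0,0,0,0]
    - [-0.012,0,0,0,0,0,0]
    - [0,0,0,0,0,0,0]

```text
time: 22.1
tool_pos: [0.4558, 0.0621, 0.1742]
tcp_rot: [-1.554, -0.242, 0.269]
wrist_force: [0.6, -0.2, 0.9]
width: 0.002
```

Run:
```python
from h import *
plan([.4735,.0655,.048],18.75,4)
```

```text
t 22.1 pos [0.4558 0.0621 0.1742] a 18.65 n 4
[0.005, 0.0315, -0.0007, -0.0012, -0.0004, -0.0042]
[0.0049, 0.0315, -0.0007, -0.0012, -0.0004, -0.0042]
[0.0047, 0.0315, -0.0007, -0.0012, -0.0004, -0.0042]
[0.0046, 0.0315, -0.0006, -0.0012, -0.0004, -0.0042]
```

>>> jog_arm:
  increments:
    - [0.004,0.031,-0.0005,-0.001,0,-0.004,0]
    - [0.004,0.031,-0.0005,-0.001,0,-0.004,0]
    - [0.003,0.031,-0.0005,-0.001,0,-0.004,0]
    - [0.003,0.02,-0.0005,-0.001,0,-0.004,0]
    - [0,0.008,0,0,0,0,0]
    - [0,0,0,0,0,0,0]

```text
time: 22.85
tool_pos: [0.481, 0.0635, 0.0523]
tcp_rot: [-1.557, -0.261, 0.245]
wrist_force: [0.5, 0.1, 0.3]
width: 0.003
```

Run:
```python
from h import *
plan([.4735,.0655,.048],18.75,1)
s=readout.read_state(); k=18.75*np.pi/180;print(s['tool_pos'][:2]@np.array([[np.cos(k),-np.sin(k)],[np.sin(k),np.cos(k)]]))
```

```text
t 22.85 pos [0.481  0.0635 0.0523] a 18.47 n 1
[-0.0065, 0.0042, 0.0043, 0.0024, -0.005, 0.0102]
[ 0.47587578 -0.09448973]
```

>>> jog_arm:
  increments:
    - [0.005,0.002,0.002,0.002,-0.003,0.008,0]
    - [0.006,0.001,0,0,0,0,0]
    - [0.006,0,0,0,0,0,0]
    - [0.006,0,0,0,0,0,0]
    - [0.006,0,0,0,0,0,0]
    - [0.006,0,0,0,0,0,0]

```text
time: 23.6
tool_pos: [0.5175, 0.0773, 0.0521]
tcp_rot: [-1.556, -0.26, 0.252]
wrist_force: [-1.7, -0.4, 1.4]
width: -0.002
```

```bash
cat >> h.py <<'E'
def unit():
    s=readout.read_state(); k=18.75*np.pi/180
    print('t',s['time'],'unit xy',s['tool_pos'][:2]@np.array([[np.cos(k),-np.sin(k)],[np.sin(k),np.cos(k)]]),'z',s['tool_pos'][2],'F',s['wrist_force'].round(1))
E
python3 -c "
from h import *
unit();plan([.4735,.0655,.048],18.75,1)"
```

```text
t 23.6 unit xy [ 0.51490085 -0.09314785] z 0.052135079959785544 F [-1.7 -0.4  1.4]
t 23.6 pos [0.5175 0.0773 0.0521] a 18.66 n 1
[-0.0455, 0.0039, 0.0029, 0.0015, -0.0016, 0.0048]
```

>>> jog_arm:
  increments:
    - [0.007,0.001,0,0,0,0,0]
    - [0.007,0.001,0,0,0,0,0]
    - [0.007,0,0,0,0,0,0]
    - [0.007,0,0,0,0,0,0]
    - [0.007,0,0,0,0,0,0]
    - [0.007,0,0,0,0,0,0]
    - [0.007,0,0,0,0,0,0]
    - [0.006,0,0,0,0,0,0]

```text
time: 24.6
tool_pos: [0.573, 0.0963, 0.0501]
tcp_rot: [-1.556, -0.259, 0.252]
wrist_force: [-1.7, -0.5, 1.6]
width: -0.003
```

Run:
```python
from h import *
unit();plan([.5,.0655,.048],18.75,1)
p=read_camera('wrist'); spacers(p); save('i.png',p)
```

```text
t 24.6 unit xy [ 0.57354691 -0.09304787] z 0.05006940974734161 F [-1.7 -0.5  1.6]
t 24.6 pos [0.573  0.0963 0.0501] a 18.66 n 1
[-0.079, 0.0018, -0.0058, 0.0011, -0.0017, 0.004]
long_spacer 0.79 [480. 159.] [652.9 175.4] [ 20.9 111.2] 18.5 top 0.0486 bgr [229. 225. 220.]
short_spacer 0.69 [389. 170.] [611.3 153.4] [ 74.1 124.9] 18.3 top 0.0761 bgr [215. 149.  91.]
```

View pics/i.png

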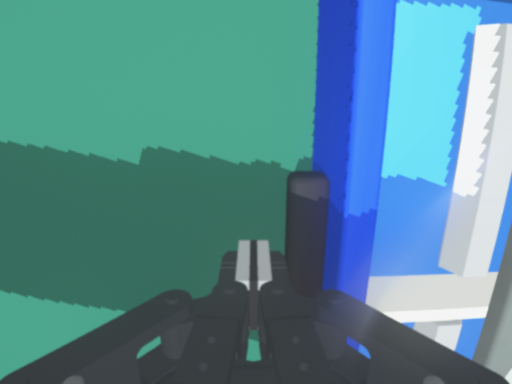

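>>> jog_arm:
  increments:
    - [0.006,0,0,0,0,0,0]
    - [0.006,0,0,0,0,0,0]
    - [0.006,0,0,0,0,0,0]
    - [0.005,0,0,0,0,0,0]
    - [0.004,0,0,0,0,0,0]
    - [0.003,0,0,0,0,0,0]
    - [0.003,0,0,0,0,0,0]

```text
time: 25.62
tool_pos: [0.6055, 0.1073, 0.0499]
tcp_rot: [-1.556, -0.258, 0.253]
wrist_force: [-0.7, -0.9, 0.6]
width: -0.001
```

Run:
```python
from h import *
unit()
```

```text
t 25.625 unit xy [ 0.60782522 -0.09299894] z 0.04990249969700982 F [-0.7 -0.9  0.6]
```

>>> jog_arm:
  increments:
    - [0.003,0,0,0,0,0,0]
    - [0.003,0,0,0,0,0,0]
    - [0.003,0,0,0,0,0,0]
    - [0.003,0,0,0,0,0,0]

```text
time: 26.12
tool_pos: [0.6077, 0.1081, 0.0501]
tcp_rot: [-1.559, -0.241, 0.272]
wrist_force: [-10.6, -3.2, 9.1]
width: 0.004
```

Run:
```python
from h import *
unit()
```

```text
t 26.125 unit xy [ 0.61017899 -0.09299489] z 0.05006669181323007 F [-10.6  -3.2   9.1]
```

>>> jog_arm:
  increments:
    - [0.004,0,0,0,0,0,0]
    - [0.004,0,0,0,0,0,0]

```text
time: 26.38
tool_pos: [0.6078, 0.1081, 0.0502]
tcp_rot: [-1.56, -0.227, 0.287]
wrist_force: [-14.1, -4.6, 13.7]
width: 0.003
```

Run:
```python
from h import *
unit()
p=read_camera('wrist'); unit(); save('j.png',p)
for r in spotter.masks_of(p,'drawer')[:2]: print(r['p'],r['location'],r['mask'].sum())
```

```text
t 26.375 unit xy [ 0.61031176 -0.09297068] z 0.050209000815303564 F [-14.1  -4.6  13.7]
t 26.425 unit xy [ 0.61059235 -0.09298986] z 0.05025771684400911 F [-11.7  -4.5  10.5]
```

View pics/j.png

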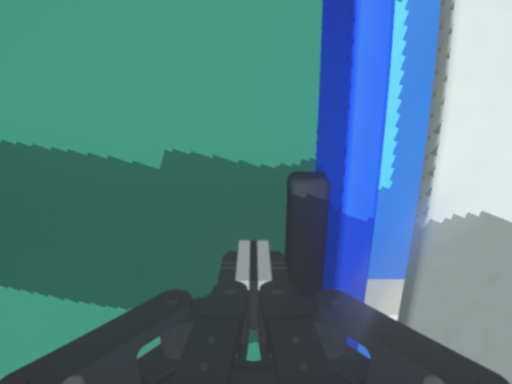

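>>> jog_arm:
  increments:
    - [-0.015,0,0,0,0,0,0]
    - [-0.03,-0.01,0,0,0,0,0]
    - [-0.03,-0.01,0,0,0,0,0]
    - [0,0,0,0,-0.17,0,0]
    - [0,0,0,0,-0.17,0,0]
    - [0,0,0,0,-0.17,0,0]
    - [0,0,0,0,-0.17,0,0]
    - [0,0,0,0,-0.17,0,0]
    - [0,0,0,0,-0.17,0,0]
    - [0,0,0,0,-0.17,0,0]

```text
time: 27.72
tool_pos: [0.5377, 0.0838, 0.0749]
tcp_rot: [-1.207, -1.179, 1.213]
wrist_force: [0.7, 0.0, -0.3]
width: -0.0
```

Run:
```python
from h import *
k=18.75*np.pi/180
ux=np.array([np.cos(k),np.sin(k)]);uy=np.array([-ux[1],ux[0]])
unit(); plan([*(.55*ux-.092*uy),.05],108.75)
t=read_camera('wrist'); q=world(t,[[u,v] for u in range(0,512,4) for v in range(0,384,4)]); ok=[t['range_z'][v,u]>0 for u in range(0,512,4) for v in range(0,384,4)]; q=q[np.array(ok)]
x=q[:,:2]@ux; y=q[:,:2]@uy
m=(q[:,2]>.071)&(q[:,2]<.081)&(x>.54); print('panel',np.percentile(x[m],[5,50,95]) if m.any() else '')
m=(q[:,2]>.083)&(q[:,2]<.09)&(x>.6); print('cab front',np.percentile(x[m],[1,5]) if m.any() else '')
print(readout.read_state()['q'])
```

```text
t 27.725 unit xy [ 0.53609799 -0.09352482] z 0.07485493693405328 F [ 0.7  0.  -0.3]
t 27.725 pos [0.5377 0.0838 0.0749] a 89.11 n 3
[0.0021, 0.0082, -0.0044, -0.0073, -0.1143, -0.0016]
[0.0016, 0.0082, -0.0045, -0.0073, -0.1143, -0.0016]
[0.0011, 0.0082, -0.0046, -0.0073, -0.1143, -0.0016]
panel [0.63967016 0.64073209 0.64694717]
cab front 
[ 0.11227288  0.20056646  2.02307899 -0.00707619  0.93960969 -1.44372978]
```

>>> jog_arm:
  increments:
    - [0.002,0.008,-0.004,-0.007,-0.114,0,0]
    - [0.0015,0.008,-0.004,-0.007,-0.114,0,0]
    - [0.001,0.008,-0.004,-0.007,-0.114,0,0]
    - [0,0,0,0,0,0,0]

```text
time: 28.28
tool_pos: [0.55, 0.0895, 0.0508]
tcp_rot: [-1.041, -1.45, 1.45]
wrist_force: [0.8, 0.3, -0.2]
width: -0.003
```

Run:
```python
from h import *
k=18.75*np.pi/180
ux=np.array([np.cos(k),np.sin(k)]);uy=np.array([-ux[1],ux[0]])
unit(); plan([*(.59*ux-.092*uy),.05],108.75,4)
```

```text
t 28.275 unit xy [ 0.54963213 -0.09201994] z 0.05077486350104767 F [ 0.8  0.3 -0.2]
t 28.275 pos [0.55   0.0895 0.0508] a 108.96 n 4
[-0.0, 0.0002, -0.0101, 0.001, 0.0009, -0.0013]
[-0.0, 0.0002, -0.0101, 0.001, 0.0009, -0.0013]
[-0.0, 0.0002, -0.0101, 0.001, 0.0009, -0.0013]
[-0.0, 0.0002, -0.0101, 0.001, 0.0009, -0.0013]
```

>>> jog_arm:
  increments:
    - [0,0,-0.01,0,0,0,0]
    - [0,0,-0.01,0,0,0,0]
    - [0,0,-0.01,0,0,0,0]
    - [0,0,-0.01,0,0,0,0]
    - [0,0,-0.006,0,0,0,0]
    - [0,0,-0.004,0,0,0,0]
    - [0,0,-0.004,0,0,0,0]
    - [0,0,-0.004,0,0,0,0]

```text
time: 29.28
tool_pos: [0.61, 0.1096, 0.0523]
tcp_rot: [-1.047, -1.448, 1.444]
wrist_force: [-0.8, 0.1, -0.1]
width: -0.004
```

Run:
```python
from h import *
unit(); print(readout.read_state()['tcp_rot'])
```

```text
t 29.275 unit xy [ 0.61289418 -0.09231389] z 0.05234049652156294 F [-0.8  0.1 -0.1]
[-1.04691687 -1.44763241  1.44410755]
```

>>> jog_arm:
  increments:
    - [0,0,-0.004,0,0,0,0]
    - [0,0,-0.004,0,0,0,0]
    - [0,0,-0.004,0,0,0,0]

```text
time: 29.65
tool_pos: [0.6113, 0.1103, 0.0511]
tcp_rot: [-1.03, -1.427, 1.458]
wrist_force: [-10.1, -3.5, 8.6]
width: 0.003
```

Run:
```python
from h import *
unit(); print(readout.read_state()['tcp_rot'])
```

```text
t 29.65 unit xy [ 0.61433949 -0.09206553] z 0.0511207733635162 F [-10.1  -3.5   8.6]
[-1.02979235 -1.42743496  1.4581527 ]
```

Run:
```python
from h import *
k=18.75*np.pi/180
ux=np.array([np.cos(k),np.sin(k)]);uy=np.array([-ux[1],ux[0]])
unit(); plan([*(.622*ux-.092*uy),.051],108.75,1)
p=read_camera('side')
print(readout.read_state()['joint_torque'].round(1))
for r in spotter.spot_point(p,'drawer_pull')[:1]: print(r,world(p,[r['location']],.05)[0,:2]@ux)
save('k.png',p,(100,130,330,300),3)
```

```text
t 29.65 unit xy [ 0.61433949 -0.09206553] z 0.0511207733635162 F [-10.1  -3.5   8.6]
t 29.65 pos [0.6113 0.1103 0.0511] a 108.63 n 1
[0.0001, -0.0, -0.0077, -0.0183, -0.0021, -0.0042]
[  1.1 -47.6 -33.2   0.5  -3.    0. ]
{'location': [219.0, 232.0], 'p': 0.72} 0.6290519553080146
```

View pics/k.png

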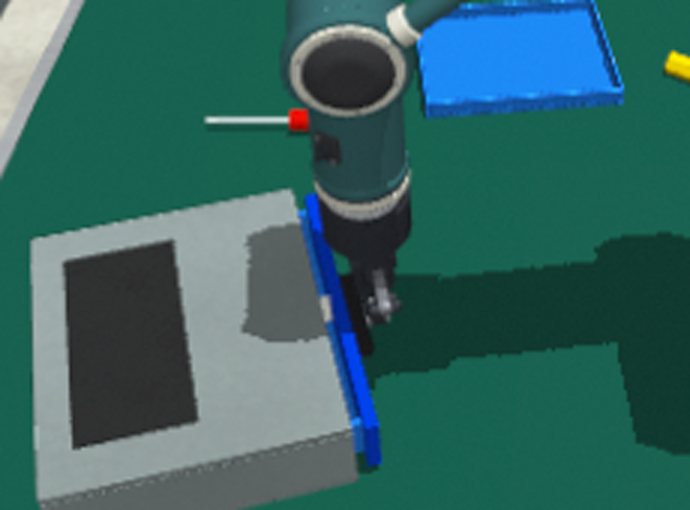

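>>> jog_arm:
  increments:
    - [0,-0.001,-0.007,-0.018,0,-0.004,0]
    - [0,-0.001,-0.007,-0.018,0,0,0]

```text
time: 30.0
tool_pos: [0.619, 0.1129, 0.051]
tcp_rot: [-1.04, -1.45, 1.441]
wrist_force: [-1.7, -1.2, -0.8]
width: 0.002
```

Run:
```python
from h import *
k=18.75*np.pi/180
ux=np.array([np.cos(k),np.sin(k)]);uy=np.array([-ux[1],ux[0]])
unit(); plan([*(.63*ux-.092*uy),.051],108.75,1)
```

```text
t 30.0 unit xy [ 0.6224222 -0.0920748] z 0.0509862187730945 F [-1.7 -1.2 -0.8]
t 30.0 pos [0.619  0.1129 0.051 ] a 108.64 n 1
[0.0001, 0.0, -0.0076, 0.0056, -0.0019, 0.0007]
```

>>> jog_arm:
  increments:
    - [0,0,-0.003,0.005,0,0,0]
    - [0,0,-0.003,0,0,0,0]
    - [0,0,-0.003,0,0,0,0]
    - [0,0,-0.003,0,0,0,0]

```text
time: 30.5
tool_pos: [0.6212, 0.1137, 0.0509]
tcp_rot: [-1.02, -1.425, 1.458]
wrist_force: [-10.2, -4.7, 9.3]
width: 0.002
```

Run:
```python
from h import *
k=18.75*np.pi/180
ux=np.array([np.cos(k),np.sin(k)])
unit()
p=read_camera('side')
for r in spotter.spot_point(p,'drawer_pull')[:1]: print(r,world(p,[r['location']],.05)[0,:2]@ux)
p=read_camera('wrist')
save('l.png',p)
q=world(p,[[u,v] for u in range(0,512,4) for v in range(0,384,4)]); ok=np.array([p['range_z'][v,u]>0 for u in range(0,512,4) for v in range(0,384,4)]); q=q[ok]
x=q[:,:2]@ux
m=(q[:,2]>.071)&(q[:,2]<.081)&(x>.54); print('panel',np.percentile(x[m],[5,50,95]))
m=(q[:,2]>.083)&(q[:,2]<.09)&(x>.6); print('cab front',np.percentile(x[m],[1,5]) if m.any() else '')
```

```text
t 30.5 unit xy [ 0.62475706 -0.09199836] z 0.05092009177937852 F [-10.2  -4.7   9.3]
panel [0.61367697 0.65185015 0.66036226]
cab front [0.61198335 0.61228975]
```

View pics/l.png

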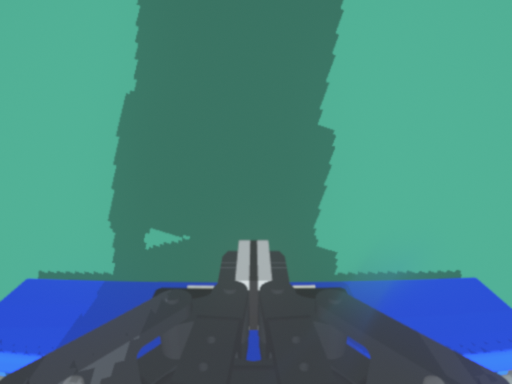

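>>> jog_arm:
  increments:
    - [0,0,0.01,0,0,0,0]
    - [0,-0.01,0.03,0,0,0,0]
    - [0,-0.03,0.04,0,0,0,0]
    - [0,-0.05,0.04,0,0,0,0]
    - [0,-0.05,0.04,0,0,0,0]
    - [0,-0.04,0.03,0,0,0,0]
    - [0,0,0,0,0,0,0]

```text
time: 31.52
tool_pos: [0.4462, 0.054, 0.2388]
tcp_rot: [-1.029, -1.435, 1.453]
wrist_force: [0.3, 1.0, 0.0]
width: -0.002
```

Run:
```python
from h import *
k=18.75*np.pi/180
ux=np.array([np.cos(k),np.sin(k)]);uy=np.array([-ux[1],ux[0]])
unit()
S=read_camera('side');T=read_camera('top')
for n,p in (('s',S),('t',T)):
  for r in spotter.spot_point(p,'drawer_pull')[:1]: print(n,r['p'],world(p,[r['location']],.05)[0,:2]@ux)
  v,u=np.mgrid[60:330,60:400]; uv=np.c_[u.ravel(),v.ravel()]; ok=p['range_z'][60:330,60:400].ravel()>0
  q=world(p,uv)[ok]; x=q[:,:2]@ux;y=q[:,:2]@uy; b=(abs(y+.092)<.12)
  m=b&(q[:,2]>.070)&(q[:,2]<.079)&(x>.6)&(x<.68); print('panel',m.sum(),np.percentile(x[m],[5,50,95]) if m.any() else '')
  m=b&(q[:,2]>.082)&(q[:,2]<.09)&(x>.6); print('cab',m.sum(),np.percentile(x[m],[.2,1,99.8]) if m.any() else '')
  for t in('meter','tape_roll','screwdriver'):
    for r in spotter.masks_of(p,t)[:1]: print(n,t,round(r['p'],2),np.median(maskpts(p,r['mask']),0).round(4))
a=cv2.resize(S['img'][150:310,110:300],(475,400));b=cv2.resize(T['img'][50:210,130:280],(325,400))
cv2.imwrite('pics/m.png',np.hstack([a[:,:],b]))
```

```text
t 31.525 unit xy [ 0.43986408 -0.09228524] z 0.2388426896514981 F [0.3 1.  0. ]
s 0.71 0.6397558513271627
panel 293 [0.65310478 0.65812783 0.66319042]
cab 6966 [0.66471129 0.66700091 0.91122356]
s meter 0.82 [0.4817 0.4504 0.0342]
s tape_roll 0.64 [ 0.5266 -0.3051  0.0053]
s screwdriver 0.75 [ 0.6887 -0.1753  0.0222]
t 0.75 0.6444766392306606
panel 169 [0.65243335 0.65768925 0.66391749]
cab 5455 [0.6627218  0.66529719 0.9117936 ]
t meter 0.83 [0.483  0.4419 0.0355]
t tape_roll 0.43 [0.6732 0.0576 0.075 ]
t screwdriver 0.87 [ 0.6949 -0.1783  0.0236]
```

View pics/m.png

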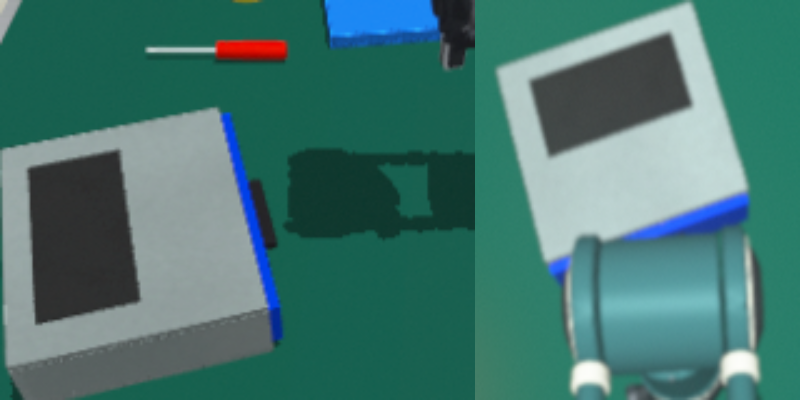

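```bash
python3 -c "
from h import *
unit(); print(bot.finish_job())"
```

```text
t 32.025 unit xy [ 0.43833005 -0.09158093] z 0.23323025775794334 F [0.1 1.  0.6]
the job is handed in; nothing more can be done
None
```

The long spacer lies flat in the wide row, the short one flat in the narrow row, and the drawer is pushed home. I handed the job in at 32 s of the 72 s allowed, with the arm clear of everything.

- **Spacers:** both were set down in contact with the floor of their rows before I opened the jaws. Their tops measured 0.049 m, which matches lying flat on the 0.026 m floor. I took only the silver ones from the tray and left the yellow look-alikes alone.
- **Drawer:** my first push stalled at the catch with about 14 N on the wrist, and the gripper tilting. I backed off, turned the gripper a quarter turn and pushed again, and it went past the catch. The highest reading at the end of any move was about 20 N, during the first push. No reading was taken while it snapped over.
- **Last checks:** the side and top pictures show the front panel flush, with no visible gap. The panel spans about 0.652–0.664 m along the unit, against a cabinet front at about 0.663–0.667 m. The two cameras' readings for the pull differed by 5 mm (0.640 and 0.644 m).
- **Bystanders:** the meter stayed where it was, within about 1 mm in both views. The screwdriver was unchanged in the side view (up to 2 mm). The tape roll could not be confirmed, because the network misidentified it in the last pictures, but the arm went no lower near it than the long spacer's pick from the tray.
- **After closing:** I could not see the spacers once the drawer was shut. The long one was last seen in place partway through the push, when the network misread the short one, though part of it shows in that picture.

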